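# Lock the lensmeter eyepiece and hold its lens clamp open

### The arm

A 6-joint arm with a two-finger parallel gripper is mounted at the origin on the work surface. World frame = base frame: x ahead of the robot, y to its left, z up, the work surface at z = 0. Lengths are in m, angles in rad, forces in N, time in s.
With the tool pointing down it reaches from about 0.3 to 0.775 m from the base axis. Payload 14.6 kg.
Tool frame: the origin (TCP) lies between the finger pads, 19 mm behind the fingertips; this is the grasp point; z points along the fingers, y is the line along which they close (so a half turn about z gives the same grasp; the last joint's range is limited). The gripper opens to 94 mm and grips with 3 to 60 N. Pads are 16 mm wide; open, the fingers measure 119 mm over their backs; the gripper's body (75 mm by 177 mm) begins 78 mm behind the grasp point.
Start: joints at [1.099, 0.3, 1.521, -0, 1.321, -0.067], TCP at [0.217, 0.506, 0.224] pointing down, gripper open.
Joint ranges: [-3.03, 3.03], [-0.79, 2.21], [0.23, 2.52], [-1.04, 4.18], [0, 3.07], [-2.55, 2.55]. Speed limits (rad/s): [2.22, 2.22, 2.57, 3.14, 3.14, 3.14].

### API

Orientations are given as [roll, pitch, yaw] about the fixed x, y, z axes, in that order (R = Rz(yaw) Ry(pitch) Rx(roll)).
In Python, from station import * gives the robot as it stands.
- The arm moves only by the tool send_rows, never from a script. Its argument "motion" is a list of rows, each a list of 3 entries, a list of its own where there are three numbers: the shift along the tool's x, y, z in units of 0.03 m (1.0 is 0.03 m), then the turn, a rotation vector about the tool's x, y, z in units of 0.12 rad (1.0 is 0.12 rad), then the opening, from -1 (shut) to 1 (fully open). In form: [[[x, y, z], [rx, ry, rz], grip], ...]. A call has 1 to 12 rows; each row shifts and turns the commanded pose from where the row before left it, along the tool's axes as they then stand; what a row does not reach is not made up. A row lasts 1/10 s, in which the tool goes at most 50 mm and 8.59 degrees, less where a joint would pass 70% of its speed; a pose out of reach is approached as far as the arm can. A call with a number of a shift or a turn outside -1 to 1 is refused whole. A call with a gripper value outside its range is refused whole. The fingers move at their own pace and stop on an object; "squeeze" is the grip in N (left out, the last holds). Time passes only in rows, so rows that do not move let the fingers close. It gives the time, the measured TCP pose, the force, the opening and the grip force at its end, in the units of the state.
- get_obs(): the state, without advancing time (a new reading comes with each control period).
- camera(name): name is "scene" or "top" or "wrist"; returns a dict with "pixels" (400x640x3 uint8, red, green, blue), "depth" (400x640 float32, m along the optical axis (not along the pixel's ray), 0 where there is no reading), "fx", "fy", "cx", "cy" (pixels), "dist" ([k1, k2, p1, p2, k3] as OpenCV has them; the pictures are not rectified), "rvec" (rotation vector, rad) and "tvec" (3), from world to camera coordinates, as OpenCV has them. Camera axes: x right, y down, z forward; pixel columns grow to the right and rows downward; lengths in m; the calibration is good to about 2 mm. A picture is of the moment at which its call begins.
- hand_in(): hands the job in; it is judged then, once.
The state is a dict: "time_s": time; "qpos": joint angles; "joint_vel": joint speeds; "tau": joint torques, N m; "ee_pos": TCP position; "eef_rot": TCP orientation; "force": force on the tool from outside, world axes, zero at the start; "moment": the same for the moment, N m; "grip_width": finger opening in m; "grip_force": force on a finger pad.
Only numpy, scipy, OpenCV 4.12 (cv2) and the standard library are available. Lean on these libraries where they do the work, as an engineer would, in place of code of your own. Each camera call takes 0.05 s, during which the arm holds its last target. There are 200 camera calls.

### The job

The eyepiece of this lensmeter is focused: turn its lock ring by the thumb tab until the tab stands in line with the locked line engraved on the shoulder beside it. Then draw the spring-loaded lens clamp back towards the eyepiece by its knob until the rear edge of its sleeve meets the line engraved round the tube, and finish while still holding the knob with the clamp kept at that line, ready for a lens. The ring must stay locked, and the spectacles, the glasses case and the cleaner bottle stay where they are.

Things in the scene. Friction and masses are not known exactly. Their poses are not given: they have to be found in the camera images.
- lensmeter: White lensmeter, 460 mm long, immovable. Origin: under the foot, below the lens stop's face. Local x: level along the optical axis, lamp end to eyepiece; z up; y left of x. The axis is 235 mm up. Along x (mm): tube radius 22 from 56 to 134, housing radius 32 to 166, eyepiece tube radius 20, lock ring radius 27 at 206-224, eyecup radius 24 at 246-282. Except knob and tab, all is below 280 mm.
- lock_ring (a joint): Turn of the eyepiece's lock ring about the optical axis, rad. 0: open, tab leaning 60 degrees from upright to the lensmeter's local +y side. Grows as the tab rises; locked at 1.05 (tab upright, in line with the locked line); stop at 1.30. Starts between 0 and 0.4, stays where left (friction 0.11 N m: 2 to 3 N at the tab, no spring).
- lock_axis (a point): Point on the optical axis in the middle of the lock ring: the centre about which the tab turns (fixed). Its axes are those of the lensmeter.
- tab_end (a point): Point inside the lock ring's thumb tab, on its centre line, 47 mm from the optical axis (moves with the ring). The tab is a flat steel lug standing out radially from 24 to 56 mm off the axis, 12 mm wide along the optical axis, 8 mm thick. Fingers pointing down can pinch it on its two sides along the optical axis, at any lean.
- lock_line (a point): Locked line: a dark line 14 mm long and 3 mm wide, engraved lengthwise on the very top of the fixed shoulder (radius 24 mm) beside the lock ring, on its lamp side. The point is the line's centre, on the surface (fixed).
- lens_clamp: Spring lens clamp: dark steel sleeve (radius 30, length 20 mm) on the telescope tube, three thin prongs ahead of it, knob on top. Origin: on the optical axis at the sleeve's rear edge; axes as the lensmeter's. Starts closed; slides 42 mm along local +x to an end stop, meets the line after 30 mm. Spring pulls it shut, 3.6 N at the start, 7.2 N at the line, friction 0.6 N; runs shut if let go.
- knob_mid (a point): Middle of the clamp's upright black knurled knob, on its axis, 53 mm above the optical axis and 288 mm above the table, 10 mm to the lamp side of the sleeve's rear edge (moves with the clamp). Knob 16 mm in diameter, 28 mm tall, on a thin stem; the sleeve below reaches 30 mm above the axis.
- sleeve_edge (a point): Topmost point of the rear (eyepiece side) edge of the lens clamp's sleeve, 30 mm above the optical axis (moves with the clamp).
- open_line (a point): Top of the dark line engraved round the telescope tube, to which the sleeve's rear edge is drawn (fixed); line 2.4 mm wide, tube radius 22 mm.
- spectacles: Black-framed spectacles standing open on the table, 138 mm wide, 140 mm deep, 43 mm high. Origin: on the table under the bridge; its x points along the temples to their tips. Not to be moved.
- glasses_case: Grey hard glasses case lying on the table, 64 x 160 x 42 mm. Origin: centre of its underside, long side along its y. Not to be moved.
- cleaner_bottle: Small bottle of lens cleaner, 44 mm in diameter, 120 mm tall, standing on the table. Origin: centre of its underside. Not to be moved.

How it is judged:
By the outcome, as a careful person would: the job done as asked, in the order asked, and still so for the second after the job is handed in, while the arm keeps its last pose, push and grip.
It also fails if it takes over 38 s, if anything falls off the work surface, if the arm or the gripper's body presses on something with over 40 N, if the wrist force passes 120 N, or if a joint passes its speed limit or range.

## Working session

There is one attempt and no reset: what is moved stays moved. The work goes in short steps, Python scripts to look and compute and a tool call to move; the robot and the scene stay as the last step left them, time stands still between calls to the robot, and variables do not carry over. Pictures are saved under pics/ and viewed, at most 12 in all, crops included, and the job is handed in when it is done.

Besides the shell and the picture viewer there is one more tool, called after ">>>" as name(argument=value, ...) on one line, values as JSON. send_rows: Moves the arm, as the interface text tells. Its arguments: {"type":"object","properties":{"motion":{"type":"array"},"squeeze":{"type":"number"}},"required":["motion"]}

```bash
mkdir -p pics; cat > h.py <<'E'
from station import *
import numpy as np, cv2, pickle
def snap(n, tag):
    c=camera(n); pickle.dump(c,open(f'pics/{tag}.pkl','wb'))
    cv2.imwrite(f'pics/{tag}.png',c['pixels'][...,::-1]); return c
def load(tag): return pickle.load(open(f'pics/{tag}.pkl','rb'))
def K(c): return np.array([[c['fx'],0,c['cx']],[0,c['fy'],c['cy']],[0,0,1.]])
def ray(c,u,v):
    p=cv2.undistortPoints(np.array([[[u,v]]],float),K(c),np.array(c['dist']))[0,0]
    R=cv2.Rodrigues(np.array(c['rvec'],float))[0]; t=np.array(c['tvec'],float).ravel()
    return -R.T@t, R.T@np.array([p[0],p[1],1])
def atdepth(c,u,v,d=None):
    o,r=ray(c,u,v); d=c['depth'][int(round(v)),int(round(u))] if d is None else d
    return o+r*d
def atz(c,u,v,z):
    o,r=ray(c,u,v); return o+r*(z-o[2])/r[2]
def proj(c,P):
    return cv2.projectPoints(np.array(P,float).reshape(-1,1,3),np.array(c['rvec'],float),np.array(c['tvec'],float),K(c),np.array(c['dist']))[0][:,0]
E
python3 - <<'E'
from h import *
a=snap('scene','s0');b=snap('top','t0')
print(get_obs())
for c in(a,b):print(ray(c,320,200))
E
```

```text
{'time_s': 0.1, 'qpos': array([ 1.09937655e+00,  3.00419895e-01,  1.52148119e+00,  3.64432530e-05,
        1.32072890e+00, -6.65797168e-02]), 'joint_vel': array([-0.00039916, -0.00050239, -0.00247083, -0.00178223,  0.00063442,
        0.00084702]), 'tau': array([-1.30137363e-03, -5.32646263e+01, -3.53285658e+01,  7.08379224e-02,
        2.34434847e-02, -7.28675991e-05]), 'ee_pos': array([0.21651901, 0.50536192, 0.22375667]), 'eef_rot': array([-3.14055998e+00, -1.04235793e-04,  2.73674350e+00]), 'force': array([ 0.3766944 , -0.08488377,  0.18075865]), 'moment': array([-0.02641122,  0.02522094, -0.05089161]), 'grip_force': 0.0, 'grip_width': 0.09386004723712714}
(array([1.18375095, 0.31956427, 0.80546941]), array([-0.68424389, -0.3688568 , -0.6293972 ]))
(array([ 0.37779222, -0.02497755,  1.12676767]), array([ 0.18015264, -0.02007266, -0.98347214]))
```

View pics/s0.png

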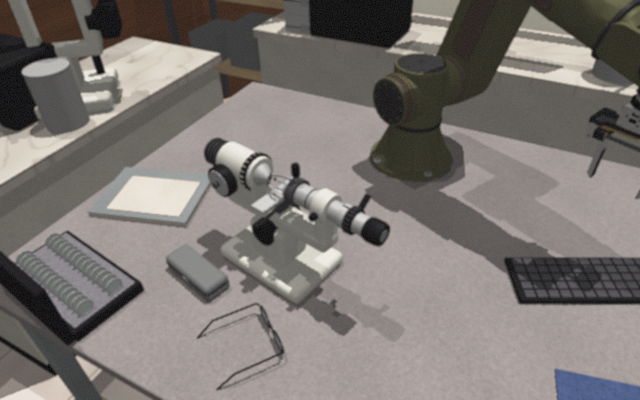

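View pics/t0.png

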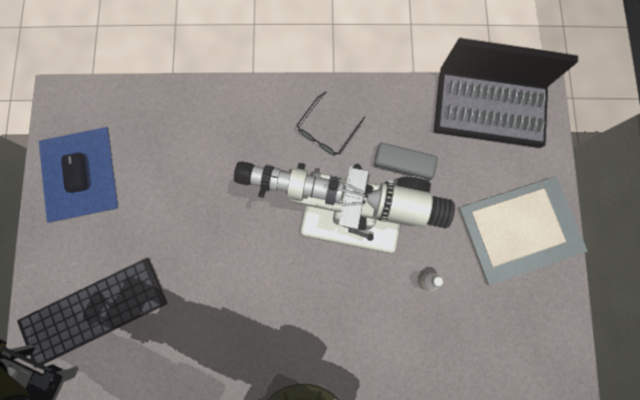

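The scene view shows the lensmeter with its knob near (296,170) and the tab near (364,202). In the top view the knob is near (332,190) and the ring near (266,180), with the eyepiece pointing left. I'll enlarge both.

```bash
python3 - <<'E'
import cv2,numpy as np
a=cv2.imread('pics/t0.png')[140:230,225:365];b=cv2.imread('pics/s0.png')[150:250,265:405]
cv2.imwrite('pics/c1.png',cv2.resize(a,None,fx=5.7,fy=5.7,interpolation=cv2.INTER_CUBIC))
cv2.imwrite('pics/c2.png',cv2.resize(b,None,fx=5.7,fy=5.7,interpolation=cv2.INTER_CUBIC))
E
```

```text
(no output)
```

View pics/c1.png

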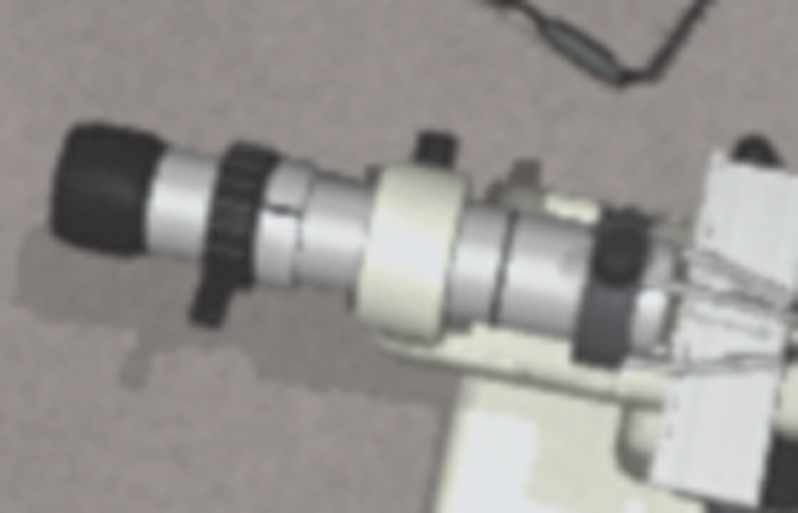

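View pics/c2.png

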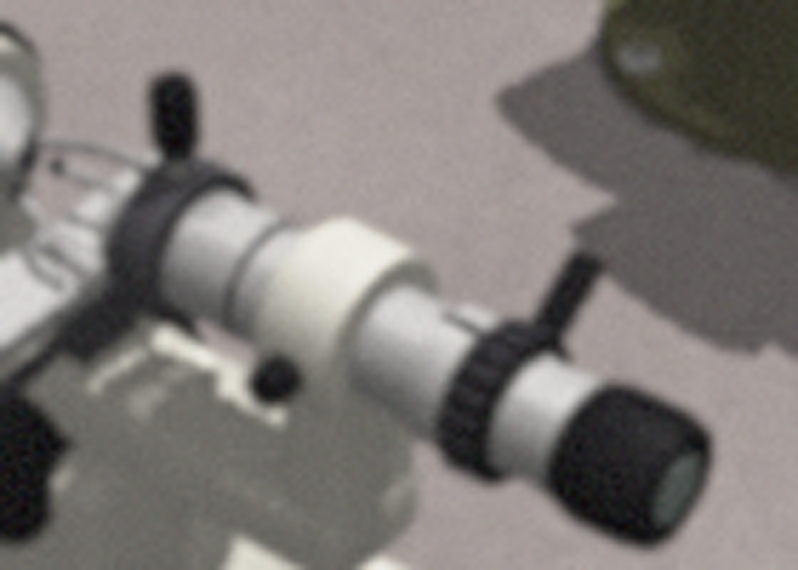

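c1 shows the knob top near (622,240), the lock line near (283,210) and the tab tip near (207,322). c2 shows the knob top at (175,78), the lock line at (462,322) and the tab tip at (588,258). I'll triangulate these and cross-check against depth.

```bash
cat >> h.py <<'E'
def tri(c1,p1,c2,p2):
    (o1,r1),(o2,r2)=ray(c1,*p1),ray(c2,*p2)
    s=np.linalg.lstsq(np.c_[r1,-r2],o2-o1,rcond=None)[0]
    a,b=o1+r1*s[0],o2+r2*s[1]; return (a+b)/2,np.linalg.norm(a-b)
E
python3 - <<'E'
from h import *
np.set_printoptions(precision=4,suppress=True)
t,s=load('t0'),load('s0')
T=lambda u,v:(u/5.7+224.6,v/5.7+139.6)
S=lambda u,v:(u/5.7+264.6,v/5.7+149.6)
for n,p,q in[('knobtop',(624,230),(174,82)),('lock',(283,210),(462,322)),('tabtip',(207,322),(588,258)),('openline top?',(512,215),(268,232))]:
    print(n,*tri(t,T(*p),s,S(*q)))
for c,n in((t,'top'),(s,'scene')):
    v,u=np.nonzero(c['depth']>0); d=c['depth'][v,u]
    R=cv2.Rodrigues(np.array(c['rvec'],float))[0]
    pp=cv2.undistortPoints(np.c_[u,v].astype(float)[:,None],K(c),np.array(c['dist']))[:,0]
    P=(np.c_[pp,np.ones(len(pp))]*d[:,None]-np.array(c['tvec']).ravel())@R
    m=(P[:,2]>.27)&(P[:,2]<.32)&(P[:,0]>.3)&(P[:,0]<.8)&(abs(P[:,1])<.4)
    print(n,m.sum()); print(np.c_[u,v,P][m][:60])
    np.save(f'pics/P{n}.npy',np.c_[u,v,P][(P[:,2]>.2)&(P[:,0]>.3)&(P[:,0]<.9)&(abs(P[:,1])<.4)&(P[:,2]<.35)])
E
```

```text
knobtop [ 0.5664 -0.0673  0.3062] 0.004810916284230461
lock [0.5862 0.0505 0.2603] 0.00020146247149921003
tabtip [0.5444 0.0764 0.2658] 0.00048332123008722335
openline top? [ 0.5805 -0.0278  0.2667] 0.008401615226401935
top 471
[[332.     180.       0.5683  -0.0656   0.3025]
 [333.     180.       0.5683  -0.0675   0.3023]
 [334.     180.       0.5688  -0.0696   0.3   ]
 [330.     181.       0.5671  -0.0618   0.2988]
 [331.     181.       0.5665  -0.0637   0.3014]
 [332.     181.       0.5665  -0.0656   0.3017]
 [333.     181.       0.5666  -0.0676   0.3012]
 [334.     181.       0.5666  -0.0695   0.3008]
 [335.     181.       0.5664  -0.0714   0.3018]
 [336.     181.       0.5665  -0.0734   0.3013]
 [330.     182.       0.5651  -0.0618   0.2989]
 [331.     182.       0.5644  -0.0636   0.302 ]
 [332.     182.       0.5648  -0.0656   0.3001]
 [333.     182.       0.5653  -0.0677   0.298 ]
 [334.     182.       0.5647  -0.0695   0.3006]
 [335.     182.       0.5653  -0.0716   0.2977]
 [336.     182.       0.5645  -0.0734   0.3015]
 [329.     183.       0.5634  -0.0599   0.2976]
 [330.  
[... 4199 characters left out ...]
  0.5343  -0.252    0.2718]
 [232.     148.       0.5289  -0.243    0.2711]
 [233.     148.       0.5276  -0.2414   0.2708]
 [234.     148.       0.5282  -0.2381   0.272 ]
 [235.     148.       0.5258  -0.2374   0.2709]
 [236.     148.       0.5265  -0.2341   0.2722]
 [237.     148.       0.525   -0.2327   0.2717]
 [238.     148.       0.5246  -0.2303   0.2721]
 [239.     148.       0.5213  -0.2303   0.2702]
 [229.     149.       0.5341  -0.2471   0.2705]
 [231.     149.       0.5336  -0.2421   0.2716]
 [232.     149.       0.5319  -0.2408   0.271 ]
 [234.     149.       0.5289  -0.2379   0.27  ]
 [235.     149.       0.5285  -0.2356   0.2704]
 [236.     149.       0.5279  -0.2334   0.2707]]
```

```bash
python3 - <<'E'
from h import *
from scipy.optimize import least_squares
np.set_printoptions(precision=4,suppress=True)
P=np.vstack([np.load('pics/Ptop.npy'),np.load('pics/Pscene.npy')])
src=np.r_[np.zeros(len(np.load('pics/Ptop.npy'))),np.ones(len(np.load('pics/Pscene.npy')))]
P=P[:,2:]
def prof(x): return np.interp(x,[56,133,135,165,167,205.5,206.5,223.5,224.5,245,247,282],[22,22,32,32,20,20,27,27,20,20,24,24])/1e3
def loc(p,X):
    c,s=np.cos(p[2]),np.sin(p[2]);d=X[:,:2]-p[:2]
    return np.c_[d@[c,s],d@[-s,c],X[:,2]]
lock=np.array([.5862,.0505]);knob=np.array([.561,-.0676])
yaw=np.arctan2(*(lock-knob)[::-1]);p=np.r_[lock-.197*np.array([np.cos(yaw),np.sin(yaw)]),yaw,0.235]
print(p)
for it in range(6):
    L=loc(p,P);m=(L[:,0]>.14)&(L[:,0]<.279)&(abs(L[:,1])<.034)&(np.hypot(L[:,1],L[:,2]-.235)<.037)&(np.hypot(L[:,1],L[:,2]-.235)>.012)
    f=lambda q:(lambda L:np.hypot(L[:,1],L[:,2]-q[3])-prof(L[:,0]*1e3))(loc(q,P[m]))
    r=least_squares(f,p,loss='soft_l1',f_scale=.002);p=r.x
print(p,m.sum(),np.median(abs(r.fun)))
for k in(0,1):
    print(k,np.median(r.fun[src[m]==k]))
L=loc(p,P)
print('knob,lock local',loc(p,np.array([[*knob,0],[*lock,0],[.5444,.0764,.2658],[.5805,-.0278,.2667]])))
# knob points and tab points local
kn=L[(L[:,2]>.285)&(L[:,0]<.13)&(L[:,0]>.03)&(abs(L[:,1])<.02)];print('knob med',np.median(kn,0),kn.min(0),kn.max(0),len(kn))
r_=np.hypot(L[:,1],L[:,2]-p[3]);tb=(r_>.032)&(r_<.06)&(L[:,0]>.19)&(L[:,0]<.24)
for k in(0,1):
    q=L[tb&(src==k)];print('tab',len(q),q.mean(0),q.min(0),q.max(0),np.degrees(np.median(np.arctan2(q[:,1],q[:,2]-p[3]))))
np.save('pics/pose.npy',p)
c,s=np.cos(p[2]),np.sin(p[2]);W=lambda l:[p[0]+c*l[0]-s*l[1],p[1]+s*l[0]+c*l[1],l[2]]
print('lock_axis',W([.215,0,.235]))
E
```

```text
[ 0.5451 -0.1422  1.3606  0.235 ]
[ 0.5465 -0.1438  1.3676  0.234 ] 3547 0.001070978801730297
0 -0.00026512179102996386
1 -5.133931411313575e-06
knob,lock local [[ 0.0776  0.0012  0.    ]
 [ 0.1983  0.0003  0.    ]
 [ 0.2153  0.0465  0.2658]
 [ 0.1205 -0.0099  0.2667]]
knob med [ 0.0784 -0.0011  0.2985] [ 0.0671 -0.0088  0.2853] [0.0856 0.0092 0.3034] 160
tab 67 [0.216  0.0371 0.2622] [0.2103 0.0242 0.2534] [0.2218 0.048  0.2681] 51.99880890223804
tab 87 [0.2164 0.034  0.2613] [0.2097 0.0238 0.2514] [0.2219 0.0458 0.2686] 50.6915336254281
lock_axis [np.float64(0.5898717952699478), np.float64(0.06676675315490999), 0.235]
```

Pose fit is good: residual about 1 mm, and the tab leans about 55°. First I rise, turn the fingers to the optical axis and part-close them.

>>> send_rows(motion=[[[0, 0, -0.7], [0, 0, -0.42], 0.2], [[0, 0, -1], [0, 0, -0.42], 0], [[0, 0, -1], [0, 0, -0.42], -0.15], [[0, 0, -1], [0, 0, -0.42], -0.15], [[0, 0, -1], [0, 0, 0], -0.15], [[0, 0, 0], [0, 0, 0], -0.15]], squeeze=25)

```text
time_s: 0.7
ee_pos: [0.2169, 0.506, 0.369]
eef_rot: [3.136, 0.002, 2.938]
force: [-0.3, 0.1, -0.2]
grip_width: 0.0493
grip_force: 0.0
```

```bash
cat >> h.py <<'E'
from scipy.spatial.transform import Rotation as Ro
np.set_printoptions(precision=4,suppress=True)
def l2w(l):
    p=np.load('pics/pose.npy');c,s=np.cos(p[2]),np.sin(p[2])
    return np.array([p[0]+c*l[0]-s*l[1],p[1]+s*l[0]+c*l[1],l[2]])
def w2l(w):
    p=np.load('pics/pose.npy');c,s=np.cos(p[2]),np.sin(p[2]);d=np.array(w[:2])-p[:2]
    return np.array([c*d[0]+s*d[1],-s*d[0]+c*d[1],w[2]])
def go(l):  # remaining move to local target, tool units
    o=get_obs(); R=Ro.from_euler('xyz',o['eef_rot'])
    Rt=Ro.from_euler('xyz',[np.pi,0,np.pi-.2032])
    print('t',o['time_s'],'local',w2l(o['ee_pos'])*1e3,'F',o['force'],'w',o['grip_width'],'gf',o['grip_force'])
    print('shift',R.inv().apply(l2w(l)-o['ee_pos'])/.03,'turn',(R.inv()*Rt).as_rotvec()/.12)
E
python3 -c "
from h import *
go([.2155,.0418,.36])"
```

```text
t 0.7 local [569.9559 453.9746 368.9957] F [-0.2688  0.1208 -0.1916] w 0.04934979989451277 gf 0.0
shift [-13.7387 -11.8167   0.2558] turn [0.0459 0.0128 0.0002]
```

>>> send_rows(motion=[[[-0.5, -0.4, 0], [0, 0, 0], -0.15], [[-0.86, -0.74, 0], [0, 0, 0], -0.15], [[-0.86, -0.74, 0], [0, 0, 0], -0.15], [[-0.86, -0.74, 0], [0, 0, 0], -0.15], [[-0.86, -0.74, 0], [0, 0, 0], -0.15], [[-0.86, -0.74, 0], [0, 0, 0], -0.15], [[-0.86, -0.74, 0], [0, 0, 0], -0.15], [[-0.86, -0.74, 0], [0, 0, 0], -0.15], [[-0.86, -0.74, 0], [0, 0, 0], -0.15], [[-0.86, -0.74, 0], [0, 0, 0], -0.15], [[-0.86, -0.74, 0], [0, 0, 0], -0.15], [[-0.86, -0.74, 0], [0, 0, 0], -0.15]])

```text
time_s: 1.9
ee_pos: [0.4581, 0.193, 0.3643]
eef_rot: [-3.141, -0.001, 2.938]
force: [-0.5, 0.4, 1.0]
grip_width: 0.0402
grip_force: 0.0
```

>>> send_rows(motion=[[[-0.86, -0.74, 0], [0, 0, 0], -0.15], [[-0.86, -0.74, 0], [0, 0, 0], -0.15], [[-0.86, -0.74, 0], [0, 0, 0], -0.15], [[-0.86, -0.74, 0], [0, 0, 0], -0.15], [[-0.34, -0.32, 0], [0, 0, 0], -0.15], [[0, 0, 0], [0, 0, 0], -0.15], [[0, 0, 0], [0, 0, 0], -0.15]])

```text
time_s: 2.6
ee_pos: [0.5483, 0.0758, 0.3649]
eef_rot: [3.142, -0.001, 2.939]
force: [0.8, 0.6, -0.7]
grip_width: 0.0397
grip_force: 0.0
```

```bash
python3 -c "
from h import *
go([.2155,.0418,.2645])
c=snap('wrist','w1')
print(proj(c,[l2w([.215,.0385,.262]),l2w([.215,.0,.262]),l2w([.199,0,.259]),l2w([.215,.046,.268])]))"
```

```text
t 2.6 local [215.4679  42.5306 364.8874] F [ 0.8385  0.6055 -0.6643] w 0.03974179571017194 gf 0.0
shift [-0.0265  0.0008  3.3462] turn [ 0.0007 -0.0055  0.0016]
[[316.0858 206.0013]
 [316.1572 252.8006]
 [296.191  251.3309]
 [316.0515 198.4426]]
```

View pics/w1.png

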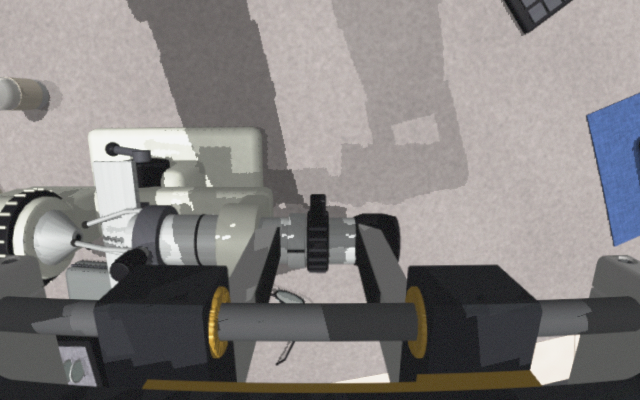

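The wrist view shows the tab at columns 311–325 with its tip at row 195, centred between the fingers. The lock line is near (297,250). Both match the projections, so I descend and pinch.

>>> send_rows(motion=[[[-0.02, 0, 0.6], [0, 0, 0], -0.15], [[0, 0, 0.8], [0, 0, 0], -0.15], [[0, 0, 0.8], [0, 0, 0], -0.15], [[0, 0, 0.7], [0, 0, 0], -0.15], [[0, 0, 0.45], [0, 0, 0], -0.15], [[0, 0, 0], [0, 0, 0], -0.15], [[0, 0, 0], [0, 0, 0], -0.5], [[0, 0, 0], [0, 0, 0], -1], [[0, 0, 0], [0, 0, 0], -1], [[0, 0, 0], [0, 0, 0], -1], [[0, 0, 0], [0, 0, 0], -1]], squeeze=25)

```text
time_s: 3.75
ee_pos: [0.5496, 0.0754, 0.2654]
eef_rot: [3.14, 0.001, 2.939]
force: [0.8, 3.9, 3.6]
grip_width: 0.0116
grip_force: 25.0
```

```bash
python3 -c "
from h import *
go([.2155,.0418,.2645])
T=np.radians(np.r_[np.linspace(55,0,12)]);r=51
y=r*np.sin(T);z=235+r*np.cos(T)
print(np.c_[np.degrees(T[1:]),np.diff(y)/30,-np.diff(z)/30])"
```

```text
t 3.75 local [215.319   41.2085 265.3585] F [0.8372 3.9061 3.6225] w 0.011571666995451854 gf 25.00060737133026
shift [0.0197 0.006  0.0286] turn [0.01   0.0082 0.0015]
[[50.     -0.0903 -0.1177]
 [45.     -0.1002 -0.1093]
 [40.     -0.1093 -0.1002]
 [35.     -0.1177 -0.0903]
 [30.     -0.1251 -0.0797]
 [25.     -0.1315 -0.0685]
 [20.     -0.137  -0.0568]
 [15.     -0.1414 -0.0446]
 [10.     -0.1448 -0.0321]
 [ 5.     -0.147  -0.0194]
 [ 0.     -0.1482 -0.0065]]
```

>>> send_rows(motion=[[[-0.085, 0, -0.11], [0, 0, 0], -1], [[-0.1, 0, -0.11], [0, 0, 0], -1], [[-0.11, 0, -0.1], [0, 0, 0], -1], [[-0.12, 0, -0.09], [0, 0, 0], -1], [[-0.125, 0, -0.08], [0, 0, 0], -1], [[-0.13, 0, -0.07], [0, 0, 0], -1], [[-0.135, 0, -0.055], [0, 0, 0], -1], [[-0.14, 0, -0.045], [0, 0, 0], -1], [[-0.145, 0, -0.03], [0, 0, 0], -1], [[-0.145, 0, -0.02], [0, 0, 0], -1], [[-0.14, 0, -0.005], [0, 0, 0], -1], [[0, 0, 0], [0, 0, 0], -1]])

```text
time_s: 4.95
ee_pos: [0.5895, 0.0671, 0.2862]
eef_rot: [3.141, -0.002, 2.939]
force: [-3.5, 4.7, 1.6]
grip_width: 0.0114
grip_force: 25.0
```

>>> send_rows(motion=[[[0, 0, 0], [0, 0, 0], -1], [[0, 0, 0], [0, 0, 0], -1]])

```text
time_s: 5.15
ee_pos: [0.5895, 0.0671, 0.2862]
eef_rot: [3.141, -0.001, 2.939]
force: [-1.9, 4.7, 1.7]
grip_width: 0.0115
grip_force: 25.0
```

```bash
python3 -c "
from h import *
go([.2155,.0,.2855])
c=snap('scene','s1'); t=snap('top','t1')
for n,c,b in(('s1',c,(310,160,390,240)),('t1',t,(235,140,315,200))):
    a=cv2.imread(f'pics/{n}.png')[b[1]:b[3],b[0]:b[2]]
    cv2.imwrite(f'pics/{n}c.png',cv2.resize(a,None,fx=7,fy=7,interpolation=cv2.INTER_CUBIC))
"
```

```text
t 5.15 local [215.2528   0.4047 286.225 ] F [-1.9198  4.7071  1.6738] w 0.011460472274937832 gf 24.99427020549774
shift [-0.0135  0.0082  0.0242] turn [ 0.0053 -0.0089  0.0032]
```

View pics/s1c.png

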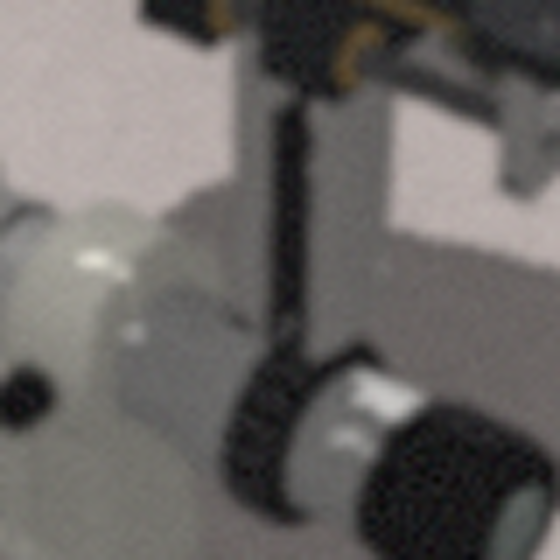

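The fingers hide the tab in this crop. I'll open, lift clear and check it from the wrist camera.

>>> send_rows(motion=[[[-0.015, 0, 0], [0, 0, 0], -1], [[0, 0, 0], [0, 0, 0], -1], [[0, 0, 0], [0, 0, 0], -0.4], [[0, 0, 0], [0, 0, 0], -0.15], [[0, 0, 0], [0, 0, 0], -0.15], [[0, 0, -0.4], [0, 0, 0], -0.15], [[0, 0, -0.8], [0, 0, 0], -0.15], [[0, 0, -0.8], [0, 0, 0], -0.15], [[0.5, 0, -0.8], [0, 0, 0], -0.15], [[0.5, 0, 0], [0, 0, 0], -0.15], [[0.3, 0, 0], [0, 0, 0], -0.15], [[0, 0, 0], [0, 0, 0], -0.15]])

```text
time_s: 6.45
ee_pos: [0.5514, 0.0745, 0.3708]
eef_rot: [3.142, 0.001, 2.939]
force: [-0.0, -0.6, -0.0]
grip_width: 0.0401
grip_force: 0.0
```

```bash
cat > look.py <<'E'
from h import *
import sys
tag=sys.argv[1]
go([.2155,.0,.2855])
c=snap('wrist','w'+tag)
print(proj(c,[l2w([.215,0,.291]),l2w([.199,0,.259]),l2w([.215,.004,.291]),l2w([.215,-.004,.291]),l2w([.215,-.027,.235]),l2w([.215,.027,.235])]))
b=proj(c,[l2w([.212,0,.27])])[0].astype(int);print('origin',b-[55,40])
cv2.imwrite(f'pics/w{tag}c.png',cv2.resize(cv2.imread(f'pics/w{tag}.png')[b[1]-40:b[1]+40,b[0]-55:b[0]+55],None,fx=7,fy=7,interpolation=cv2.INTER_CUBIC))
for n in('top','scene','wrist'):
    c=camera(n) if n!='wrist' else c
    v,u=np.nonzero(c['depth']>0); d=c['depth'][v,u]
    R=cv2.Rodrigues(np.array(c['rvec'],float))[0]
    pp=cv2.undistortPoints(np.c_[u,v].astype(float)[:,None],K(c),np.array(c['dist']))[:,0]
    P=(np.c_[pp,np.ones(len(pp))]*d[:,None]-np.array(c['tvec']).ravel())@R
    L=w2l(P.T).T
    q=L[(np.hypot(L[:,1],L[:,2]-.235)>.031)&(np.hypot(L[:,1],L[:,2]-.235)<.059)&(abs(L[:,0]-.215)<.009)]
    if len(q):
        a=np.degrees(np.arctan2(q[:,1],q[:,2]-.235)); top=q[q[:,2]>q[:,2].max()-.005]
        print(n,len(q),'angle med/min/max',np.median(a),a.min(),a.max(),'top y',top[:,1].mean(),top[:,1].min(),top[:,1].max(),'zmax',q[:,2].max(),'x',q[:,0].mean())
E
python3 look.py 2
```

```text
t 6.45 local [214.825   39.2632 370.8255] F [-0.0464 -0.6145 -0.0487] w 0.04012641750604961 gf 0.0
shift [-1.3072  0.0219  2.8449] turn [0.0007 0.0045 0.0022]
[[316.8975 260.892 ]
 [297.2665 244.5413]
 [316.8934 255.8063]
 [316.9016 265.9343]
 [316.9323 262.6703]
 [316.8876 204.763 ]]
origin [258 209]Traceback (most recent call last):
  File "look.py", line 15, in <module>
    L=w2l(P.T).T
      ~~~^^^^^
  File "h.py", line 29, in w2l
    p=np.load('pics/pose.npy');c,s=np.cos(p[2]),np.sin(p[2]);d=np.array(w[:2])-p[:2]
                                                               ~~~~~~~~~~~~~~~^~~~~~
ValueError: operands could not be broadcast together with shapes (2,254982) (2,)
```

View pics/w2c.png

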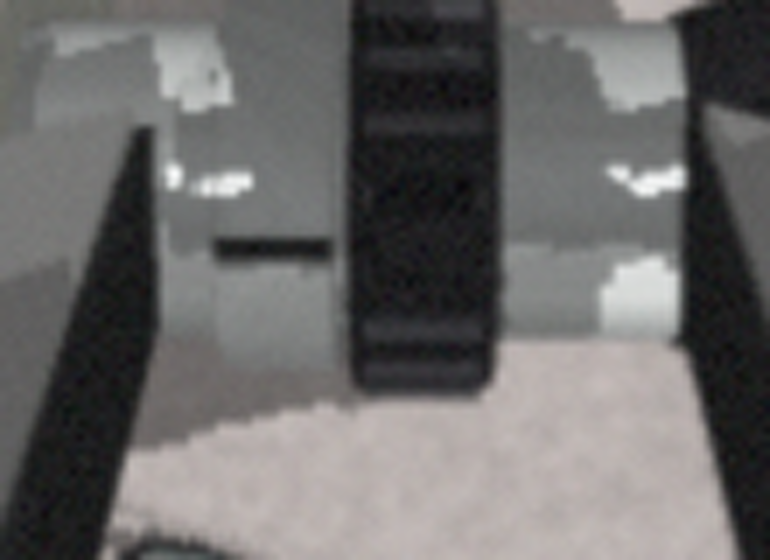

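The crop shows the lock line at full-image (297,244.7), exactly as projected. The tab is dark against the dark ring, so I'll use depth for its angle.

```bash
sed -i 's/d=np.array(w\[:2\])-p\[:2\]/d=np.array([w[0]-p[0],w[1]-p[1]])/' h.py; python3 look.py 3; python3 - <<'E'
from h import *
c=load('w3'); b=c['depth']
print((b[236:282:2,308:328:3]*1e3).astype(int))
i=cv2.imread('pics/w3.png'); 
a=np.clip(i[225:285,290:345].astype(float)*3.5,0,255).astype(np.uint8)
cv2.imwrite('pics/w3d.png',cv2.resize(a,None,fx=9,fy=9,interpolation=cv2.INTER_CUBIC))
E
```

```text
t 6.55 local [214.7752  38.4724 370.0951] F [ 0.6961 -0.0857  0.0609] w 0.039796312921791366 gf 0.0
shift [-1.2834  0.0247  2.8194] turn [-0.0015 -0.003   0.0002]
[[317.0345 260.437 ]
 [297.3373 244.1185]
 [317.0293 255.3287]
 [317.0396 265.5018]
 [317.0695 262.3718]
 [317.0128 204.2559]]
origin [258 209]
scene 98 angle med/min/max 8.618724849717523 3.3487599417282277 16.316033014718588 top y 0.009913753423103983 0.005969515933293992 0.015120380947561327 zmax 0.2904969185758303 x 0.2163208203274304
wrist 98 angle med/min/max 8.618724849717523 3.3487599417282277 16.316033014718588 top y 0.009913753423103983 0.005969515933293992 0.015120380947561327 zmax 0.2904969185758303 x 0.2163208203274304
[[286 270 267 267 267 266 275]
 [286 258 257 258 258 257 259]
 [285 257 257 256 257 255 256]
 [287 256 255 256 256 256 256]
 [287 256 256 257 256 256 256]
 [288 256 257 257 256 256 256]
 [287 257 258 256 256 257 257]
 [288 289 288 288 289 286 287]
 [289 289 290 290 288 289 289]
 [291 290 290 290 290 291 290]
 [292 289 289 291 289 289 289]
 [293 292 292 293 293 293 292]
 [296 296 296 296 295 295 295]
 [300 295 295 295 296 294 295]
 [572 302 301 302 303 301 302]
 [575 573 575 574 575 573 573]
 [573 575 574 575 576 577 577]
 [575 577 576 577 574 577 576]
 [577 577 575 577 577 578 577]
 [575 579 578 577 577 577 577]
 [578 579 578 578 580 578 578]
 [580 580 579 580 580 580 579]
 [579 583 579 578 580 580 578]]
```

View pics/w3d.png

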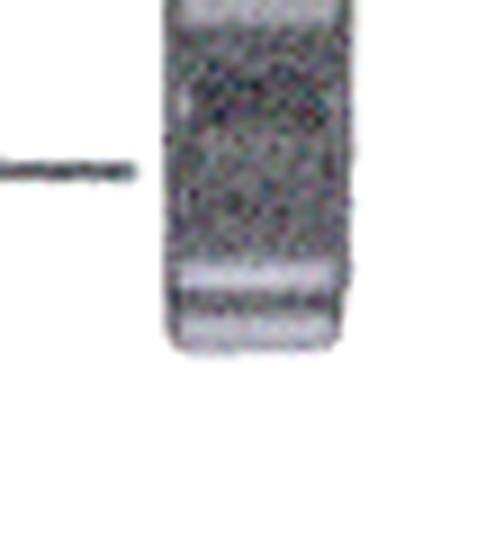

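The wrist depth puts the tab top at rows 238–249, while upright would be about row 260. The tab slipped in the pads and still leans about 13°, so I'll compute the lean precisely.

```bash
cat > ang.py <<'E'
from h import *
import sys
c=load(sys.argv[1])
v,u=np.mgrid[215:290,296:340];v=v.ravel();u=u.ravel()
P=np.array([atdepth(c,a,b) for a,b in zip(u,v)])
L=np.array([w2l(p) for p in P])
r=np.hypot(L[:,1],L[:,2]-.235)
m=(r>.049)&(r<.062)&(abs(L[:,0]-.215)<.008)
q=L[m];print(m.sum(),'rows',v[m].min(),v[m].max(),'r',np.median(r[m]),'y',q[:,1].min(),np.median(q[:,1]),q[:,1].max(),'z',np.median(q[:,2]),'lean',np.degrees(np.median(np.arctan2(q[:,1],q[:,2]-.235))),'x',q[:,0].min()/2+q[:,0].max()/2)
E
python3 ang.py w3; python3 -c "
from h import *
a=np.radians(13);go([.2155,.051*np.sin(a),.235+.051*np.cos(a)])"
```

```text
191 rows 237 248 r 0.05639779006997138 y 0.008860115603300037 0.01345754717845148 0.016665019603171672 z 0.28980307367203295 lean 13.67147328050982 x 0.2160370309296415
t 6.7 local [214.7462  38.2675 369.7437] F [ 0.0394  0.4218 -1.1795] w 0.03992574652184603 gf 0.0
shift [-0.8954  0.0261  2.8343] turn [-0.0023 -0.0065 -0.0017]
```

>>> send_rows(motion=[[[-0.43, 0.03, 0], [0, 0, 0], -0.15], [[-0.44, 0, 0.4], [0, 0, 0], -0.15], [[0, 0, 0.8], [0, 0, 0], -0.15], [[0, 0, 0.8], [0, 0, 0], -0.15], [[0, 0, 0.6], [0, 0, 0], -0.15], [[0, 0, 0.24], [0, 0, 0], -0.15], [[0, 0, 0], [0, 0, 0], -0.6], [[0, 0, 0], [0, 0, 0], -1], [[0, 0, 0], [0, 0, 0], -1], [[0, 0, 0], [0, 0, 0], -1]], squeeze=55)

```text
time_s: 7.7
ee_pos: [0.5779, 0.0699, 0.2858]
eef_rot: [3.142, 0.001, 2.938]
force: [-1.4, -7.2, 5.1]
grip_width: 0.0118
grip_force: 42.5
```

```bash
python3 -c "
from h import *
go([.2155,0,.286])"
```

```text
t 7.7 local [215.6627  12.3206 285.8109] F [-1.4252 -7.2368  5.1389] w 0.011769052282911476 gf 42.51447379589081
shift [-0.4107 -0.0054 -0.0058] turn [ 0.0002  0.0101 -0.0003]
```

>>> send_rows(motion=[[[0, 0, 0], [0, 0, 0], -1], [[-0.07, 0, -0.015], [0, 0, 0], -1], [[-0.08, 0, -0.01], [0, 0, 0], -1], [[-0.08, 0, -0.01], [0, 0, 0], -1], [[-0.08, 0, 0], [0, 0, 0], -1], [[-0.07, 0, 0], [0, 0, 0], -1], [[-0.03, 0, 0], [0, 0, 0], -1], [[0, 0, 0], [0, 0, 0], -1]])

```text
time_s: 8.5
ee_pos: [0.5884, 0.0677, 0.2863]
eef_rot: [-3.141, -0.004, 2.939]
force: [-15.0, -1.2, 6.6]
grip_width: 0.0114
grip_force: 55.0
```

```bash
python3 -c "
from h import *
go([.2155,0,.286]); c=snap('wrist','w4')
print(proj(c,[l2w([.215,.004,.291]),l2w([.215,-.004,.291])]))
d=c['depth'];v=int(proj(c,[l2w([.215,0,.291])])[0][1]);print(v,(d[v-30:v+14:2,306:330:3]*1e3).astype(int))"
```

```text
t 8.5 local [215.5727   1.629  286.284 ] F [-14.9633  -1.2292   6.6245] w 0.011413551118822291 gf 55.004019141197205
shift [-0.0543 -0.0024  0.0092] turn [-0.0063 -0.0354  0.0015]
[[315.2169 253.9787]
 [315.2523 269.5972]]
261 [[182 189 188 189 188 188 188 190]
 [177 184 183 184 186 185 184 185]
 [177 180 179 180 180 180 179 181]
 [176 176 176 177 177 177 176 177]
 [172 173 173 171 173 172 173 172]
 [170 169 169 168 169 169 169 170]
 [169 167 166 167 167 166 167 167]
 [166 167 165 167 165 165 166 166]
 [167 167 166 166 166 166 166 166]
 [166 168 166 166 167 166 166 166]
 [168 167 166 166 167 167 167 167]
 [168 166 167 167 167 166 167 167]
 [168 167 167 167 167 167 166 167]
 [168 166 168 167 166 167 168 168]
 [177 202 201 202 201 201 200 202]
 [177 204 204 204 205 205 204 205]
 [177 206 206 207 205 207 207 208]
 [177 208 208 207 208 208 208 207]
 [177 209 209 210 209 208 209 208]
 [215 215 215 214 215 216 214 215]
 [485 483 482 485 483 487 484 483]
 [484 485 486 487 484 485 485 485]]
```

The tab top now spans about rows 242–258, against 254–270 for upright, so about 6° is left. The tight pads resist the tab's turn, so I'll turn the tool with the tab.

>>> send_rows(motion=[[[-0.05, 0, 0], [0, 0.3, 0], -1], [[-0.05, 0, 0], [0, 0.3, 0], -1], [[-0.05, 0, 0], [0, 0.25, 0], -1], [[0, 0, 0], [0, 0, 0], -1], [[0, 0, 0], [0, 0, 0], -1]], squeeze=40)

```text
time_s: 9.05
ee_pos: [0.5939, 0.0665, 0.2861]
eef_rot: [-3.141, -0.103, 2.938]
force: [-4.1, -2.7, 3.1]
grip_width: 0.0114
grip_force: 40.0
```

```bash
cat >ang2.py <<'E'
from h import *
import sys
go([.2155,0,.286]); c=snap('wrist',sys.argv[1])
print(proj(c,[l2w([.215,.004,.291]),l2w([.215,-.004,.291])]))
v,u=np.mgrid[200:330:1,312:326:2];v=v.ravel();u=u.ravel()
L=np.array([w2l(atdepth(c,a,b)) for a,b in zip(u,v)])
for a in range(0,len(L)//7,2):
    q=np.median(L[a*7:a*7+7],0)
    if .25<q[2]<.31: print(200+a,q*1e3,end=' ; ')
E
python3 ang2.py w5
```

```text
t 9.05 local [215.5119  -4.0121 286.1143] F [-4.0679 -2.6775  3.0867] w 0.011444080233041132 gf 39.98785078525543
shift [ 0.1326 -0.0004  0.0176] turn [-0.0034 -0.8614 -0.0003]
[[315.2355 241.5105]
 [315.2638 257.9845]]
200 [216.382   18.1088 254.7992] ; 202 [216.3756  17.3621 257.2698] ; 204 [216.3752  16.2267 257.1771] ; 206 [216.3755  15.1387 257.4231] ; 208 [216.3738  14.0518 257.6498] ; 210 [216.3728  13.0764 258.4981] ; 212 [216.369   12.1022 259.3011] ; 214 [216.3684  10.99   259.3536] ; 216 [216.3642  10.2686 261.3922] ; 218 [216.3629   9.1415 261.3143] ; 220 [216.3624   7.9655 261.0231] ; 222 [216.3611   6.7759 260.7041] ; 224 [216.3627   5.6736 260.8092] ; 226 [216.3631   4.5652 260.8922] ; 228 [216.3538   4.2928 264.5414] ; 230 [215.9356   4.2486 268.9982] ; 232 [216.3314   4.3564 273.8461] ; 234 [216.3235   4.2018 277.4443] ; 236 [216.3132   4.1757 281.373 ] ; 238 [216.3041   4.1179 285.0201] ; 240 [216.2976   4.0588 288.5089] ; 242 [216.2917   3.7306 290.8761] ; 244 [216.2911   2.8553 291.2031] ; 246 [216.2905   1.8188 290.9524] ; 248 [215.9356   0.8919 291.1017] ; 250 [216.2865   0.1214 291.7597] ; 252 [216.2886  -0.9033 291.5795] ; 254 [216.2883  -1.9691 291.2672] ; 256 [216.2863  -3.0253 291.0113] ; 258 [216.3588 -14.5201 258.4037] ; 260 [216.3646 -16.5415 255.8371] ; 262 [216.3691 -18.3981 253.8724] ; 264 [216.3693 -19.9895 252.7468] ; 266 [216.3688 -21.1388 252.9436] ;
```

The tab's side face runs from y=4.3 to 4.1 mm over its height and its top face from +3.9 to −3.8 mm, so it stands upright. I'll release, lift, straighten and re-check.

>>> send_rows(motion=[[[0, 0, 0], [0, 0, 0], -0.4], [[0, 0, 0], [0, 0, 0], -0.15], [[0, 0, 0], [0, 0, 0], -0.15], [[0, 0, 0], [0, 0, 0], -0.15], [[0, 0, -0.5], [0, 0, 0], -0.15], [[0, 0, -0.8], [0, 0, 0], -0.15], [[0, 0, -0.8], [0, 0, 0], -0.15], [[0.3, 0, -0.6], [0, -0.4, 0], -0.15], [[0.5, 0, 0], [0, -0.46, 0], -0.15], [[0.2, 0, 0], [0, 0, 0], -0.15], [[0, 0, 0], [0, 0, 0], -0.15]])

```text
time_s: 10.2
ee_pos: [0.5724, 0.0712, 0.3685]
eef_rot: [3.142, 0.0, 2.939]
force: [0.0, -0.4, 0.5]
grip_width: 0.0398
grip_force: 0.0
```

```bash
python3 ang2.py w6; echo; python3 ang.py w6; python3 -c "
from h import *
go([.0784,0,.36])"
```

```text
t 10.2 local [215.8268  18.0373 368.4999] F [ 0.0346 -0.3939  0.4807] w 0.03977425358002618 gf 0.0
shift [-0.6009 -0.0114  2.7501] turn [0.0007 0.0009 0.0035]
[[315.4532 229.2334]
 [315.4714 239.9093]]
200 [216.8875  16.4648 257.2121] ; 202 [216.8789  14.8664 257.3265] ; 204 [216.8844  13.3178 257.6359] ; 206 [216.8839  12.0267 258.8806] ; 208 [216.8803  10.7198 260.0049] ; 210 [216.8737   9.5665 261.6543] ; 212 [216.8755   7.7216 260.9175] ; 214 [216.8769   6.0456 260.7711] ; 216 [216.8765   4.522  261.1527] ; 218 [216.8622   4.2476 265.4975] ; 220 [216.8501   4.1837 270.3355] ; 222 [216.8369   4.222  275.3278] ; 224 [216.821    4.0629 279.5614] ; 226 [216.811    4.0538 284.1054] ; 228 [216.7969   4.0337 288.4464] ; 230 [216.7935   3.4391 291.0387] ; 232 [216.7883   2.1425 291.5725] ; 234 [216.7913   0.7062 291.724 ] ; 236 [216.7901  -0.8747 291.4956] ; 238 [216.7919  -2.3315 291.6078] ; 240 [216.8992 -18.074  254.4641] ; 242 [216.899  -20.2368 253.3891] ; 
223 rows 226 239 r 0.0561606806371125 y -0.0035933272020742327 0.0014557103811725994 0.00465492089684065 z 0.29108645772022346 lean 1.46976059413444 x 0.21610629991407887
t 10.25 local [215.731   17.4653 368.0318] F [ 0.0727  0.2742 -0.7282] w 0.03985773566164451 gf 0.0
shift [-0.5817 -4.5777  0.2679] turn [-0.0008 -0.0036  0.0012]
```

The ring stays upright after release. Before going to the knob I'll check what stands near it.

```bash
python3 - <<'E'
from h import *
for n in('Ptop','Pscene'):
    P=np.load(f'pics/{n}.npy')[:,2:];L=np.array([w2l(p) for p in P])
    for x in np.arange(.02,.14,.01):
        q=L[(abs(L[:,0]-x)<.005)&(abs(L[:,1])<.015)]
        if len(q):print(n,round(x,3),len(q),np.percentile(q[:,2],[50,95,100]))
    k=L[(L[:,2]>.294)&(abs(L[:,0]-.078)<.02)&(abs(L[:,1])<.02)];print('knob mid-range',(k.min(0)+k.max(0))/2,np.mean(k,0))
go([.078,0,.29])
E
```

```text
Ptop 0.02 65 [0.2088 0.2525 0.2543]
Ptop 0.03 62 [0.2084 0.2576 0.259 ]
Ptop 0.04 63 [0.2074 0.26   0.2613]
Ptop 0.05 34 [0.2149 0.2607 0.2619]
Ptop 0.06 55 [0.2552 0.2608 0.2625]
Ptop 0.07 68 [0.263  0.3015 0.3023]
Ptop 0.08 75 [0.2909 0.302  0.3031]
Ptop 0.09 70 [0.2552 0.2627 0.2976]
Ptop 0.1 68 [0.2543 0.2571 0.2583]
Ptop 0.11 67 [0.2542 0.2574 0.2585]
Ptop 0.12 70 [0.2542 0.2569 0.258 ]
Ptop 0.13 70 [0.2541 0.2575 0.2588]
knob mid-range [0.0776 0.0005 0.2987] [0.0772 0.001  0.2999]
Pscene 0.02 56 [0.2083 0.2522 0.2545]
Pscene 0.03 24 [0.2078 0.2572 0.2587]
Pscene 0.04 11 [0.2589 0.2619 0.2623]
Pscene 0.05 11 [0.2598 0.2617 0.2619]
Pscene 0.06 22 [0.2549 0.2625 0.2628]
Pscene 0.07 54 [0.267  0.3012 0.302 ]
Pscene 0.08 179 [0.2788 0.3013 0.3034]
Pscene 0.09 79 [0.2555 0.2632 0.2861]
Pscene 0.1 50 [0.2549 0.2568 0.2573]
Pscene 0.11 48 [0.2543 0.257  0.2578]
Pscene 0.12 50 [0.2549 0.2568 0.2576]
Pscene 0.13 17 [0.2558 0.264  0.2645]
knob mid-range [ 0.0758 -0.0011  0.2987] [ 0.078  -0.002   0.2988]
t 10.25 local [215.731   17.4653 368.0318] F [ 0.0727  0.2742 -0.7282] w 0.03985773566164451 gf 0.0
shift [-0.5827 -4.5909  2.6013] turn [-0.0008 -0.0036  0.0012]
```

>>> send_rows(motion=[[[-0.2, -0.4, 0], [0, 0, 0], -0.15], [[-0.38, -0.8, 0], [0, 0, 0], -0.15], [[0, -0.8, 0], [0, 0, 0], -0.15], [[0, -0.8, 0], [0, 0, 0], -0.15], [[0, -0.8, 0], [0, 0, 0], -0.15], [[0, -0.6, 0], [0, 0, 0], -0.15], [[0, -0.39, 0], [0, 0, 0], -0.15], [[0, 0, 0], [0, 0, 0], -0.15], [[0, 0, 0], [0, 0, 0], -0.15]])

```text
time_s: 11.15
ee_pos: [0.5625, -0.0674, 0.3679]
eef_rot: [3.141, 0.001, 2.938]
force: [-0.4, 0.5, 1.1]
grip_width: 0.0399
grip_force: 0.0
```

```bash
python3 -c "
from h import *
go([.078,0,.29]);c=snap('wrist','w7')
print(proj(c,[l2w([.078,0,.302])]))
v,u=np.mgrid[180:330,280:360];L=np.array([w2l(atdepth(c,a,b)) for a,b in zip(u.ravel(),v.ravel())])
k=L[(L[:,2]>.299)&(L[:,2]<.307)];print(len(k),k.min(0),k.max(0),k.mean(0))
e=L[(L[:,2]>.262)&(L[:,2]<.269)&(abs(L[:,1])<.012)];print('sleeve',e[:,0].min(),e[:,0].max())"
```

```text
t 11.15 local [ 78.0684  -0.2679 367.8936] F [-0.4374  0.5338  1.0606] w 0.039873901209858544 gf 0.0
shift [ 0.0103 -0.0027  2.5964] turn [ 0.0013  0.0044 -0.0028]
[[316.492  214.5795]]
436 [ 0.0683 -0.0061  0.2991] [0.085  0.01   0.3044] [0.077  0.0019 0.3022]
sleeve 0.049902998034447955 0.08687065049181293
```

View pics/w7.png

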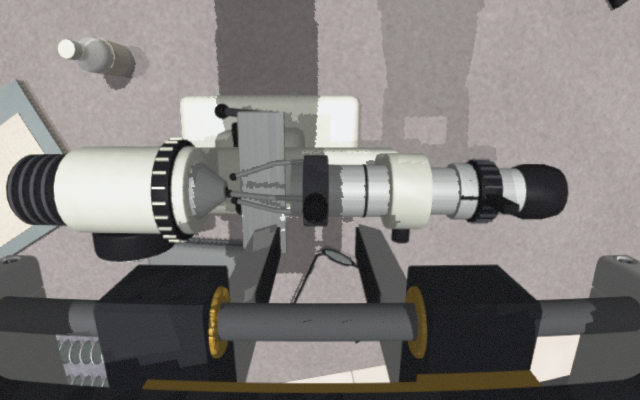

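The wrist view shows the knob at (315,205), centred between the fingers, the open line at column 367, and the tab upright at about (505,203). Nothing near the knob is taller than 263 mm, so I descend and grip.

>>> send_rows(motion=[[[0.05, -0.04, 0.5], [0, 0, 0], -0.15], [[0, 0, 0.8], [0, 0, 0], -0.15], [[0, 0, 0.8], [0, 0, 0], -0.15], [[0, 0, 0.5], [0, 0, 0], -0.15], [[0, 0, 0], [0, 0, 0], -0.15], [[0, 0, 0], [0, 0, 0], -0.5], [[0, 0, 0], [0, 0, 0], -1], [[0, 0, 0], [0, 0, 0], -1], [[0, 0, 0], [0, 0, 0], -1], [[0, 0, 0], [0, 0, 0], -1]], squeeze=35)

```text
time_s: 12.2
ee_pos: [0.5607, -0.0686, 0.291]
eef_rot: [-3.141, 0.003, 2.938]
force: [-1.0, -2.7, 6.7]
grip_width: 0.0153
grip_force: 35.0
```

```bash
cat > line.py <<'E'
from h import *
import sys
go([.107,0.001,.29])
c=snap('scene',sys.argv[1]);x0,y0=275,150
cv2.imwrite(f'pics/{sys.argv[1]}c.png',cv2.resize(cv2.imread(f'pics/{sys.argv[1]}.png')[y0:y0+75,x0:x0+100],None,fx=8,fy=8,interpolation=cv2.INTER_CUBIC))
E
python3 - <<'E'
from h import *
go([.107,0.001,.29])
# open line x: dark band in w7 and t0 along top-of-tube generator
for tag in('w7','t0'):
    c=load(tag); g=c['pixels'].mean(2).astype(np.float32)
    for y in (-.006,0,.006,.01):
        xs=np.arange(.092,.134,.0005)
        p=proj(c,[l2w([x,y,.235+np.sqrt(.022**2-y*y)]) for x in xs]).astype(np.float32)
        val=cv2.remap(g,p[:,:1],p[:,1:],cv2.INTER_LINEAR)[:,0]
        w=np.clip(np.median(val)-15-val,0,None)*((xs>.105)&(xs<.13));print(tag,y,'line x',(w*xs).sum()/w.sum() if w.sum() else None,val.min())
E
```

```text
t 12.2 local [ 76.5047   1.2055 290.9708] F [-1.0042 -2.7188  6.6776] w 0.015251557058869318 gf 35.0012344121933
shift [-0.0065  1.0165  0.0318] turn [-0.005   0.0214 -0.0021]
w7 -0.006 line x 0.1169730519597814 48.839195
w7 0 line x 0.11690952099379377 56.895836
w7 0.006 line x 0.11698222474514879 80.16797
w7 0.01 line x 0.11685422526972385 64.54037
t0 -0.006 line x 0.11738086396499126 124.22266
t0 0 line x 0.116997157771117 135.6608
t0 0.006 line x 0.11732623704784532 150.44206
t0 0.01 line x 0.11703050756684079 127.353516
```

The line is at x≈117.0 mm and the knob is gripped at 76.5 mm (sleeve edge about 86.6–87). I'll draw it 30 mm.

>>> send_rows(motion=[[[0, 0.1, 0], [0, 0, 0], -1], [[0, 0.15, 0], [0, 0, 0], -1], [[0, 0.15, 0], [0, 0, 0], -1], [[0, 0.15, 0], [0, 0, 0], -1], [[0, 0.15, 0], [0, 0, 0], -1], [[0, 0.15, 0], [0, 0, 0], -1], [[0, 0.1, 0], [0, 0, 0], -1], [[0, 0.05, 0], [0, 0, 0], -1], [[0, 0, 0], [0, 0, 0], -1], [[0, 0, 0], [0, 0, 0], -1]])

```text
time_s: 13.2
ee_pos: [0.5668, -0.0397, 0.291]
eef_rot: [-3.14, 0.003, 2.938]
force: [-1.2, -5.8, 5.4]
grip_width: 0.0153
grip_force: 35.0
```

```bash
python3 line.py s8
```

```text
t 13.2 local [106.1084   1.11   290.9821] F [-1.1808 -5.8379  5.3947] w 0.015330286139229562 gf 35.00145614147186
shift [-0.0036  0.0298  0.0327] turn [-0.0106  0.0235 -0.0052]
```

View pics/s8c.png

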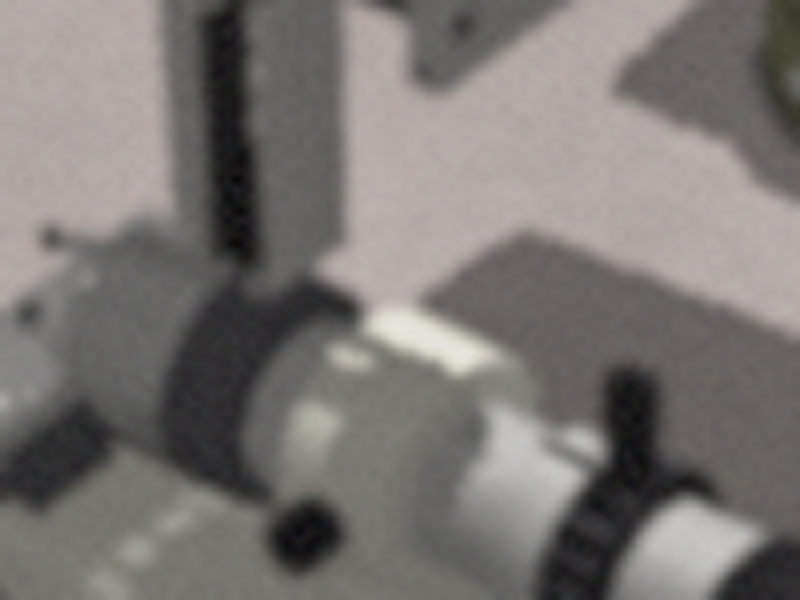

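The scene crop shows the sleeve at the line with the tab upright beside the lock line. TCP travel is 29.6 mm, so I'll nudge it slightly and then check the edge in the wrist view.

>>> send_rows(motion=[[[0, 0.015, 0], [0, 0, 0], -1], [[0, 0, 0], [0, 0, 0], -1], [[0, 0, 0], [0, 0, 0], -1]])

```text
time_s: 13.55
ee_pos: [0.5669, -0.0394, 0.291]
eef_rot: [-3.14, 0.003, 2.938]
force: [-0.5, -7.4, 4.5]
grip_width: 0.0153
grip_force: 35.0
```

```bash
python3 - <<'E'
from h import *
go([.107,.001,.29])
c=snap('wrist','w9')
b=proj(c,[l2w([.113,.012,.26])])[0].astype(int);print('origin',b-[60,45])
for y in(.014,.018,.022):
    print(y,'line cols',proj(c,[l2w([.1158,y,.235+np.sqrt(max(.022**2-y*y,0))]),l2w([.1182,y,.235+np.sqrt(max(.022**2-y*y,0))])]).ravel())
cv2.imwrite('pics/w9c.png',cv2.resize(cv2.imread('pics/w9.png')[b[1]-45:b[1]+45,b[0]-60:b[0]+60],None,fx=6.5,fy=6.5,interpolation=cv2.INTER_CUBIC))
v,u=np.mgrid[60:300,240:400];L=np.array([w2l(atdepth(c,a,b)) for a,b in zip(u.ravel(),v.ravel())])
r=np.hypot(L[:,1],L[:,2]-.235)
for y in(.008,.012,.016,.02,.024):
    k=L[(abs(r-.030)<.0025)&(abs(L[:,1]-y)<.002)&(L[:,0]>.08)&(L[:,0]<.128)];print(y,len(k),k[:,0].min() if len(k) else '',np.percentile(k[:,0],[97,100]) if len(k) else '')
E
```

```text
t 13.55 local [106.4236   1.0987 290.9737] F [-0.5226 -7.3582  4.5246] w 0.01525107944426185 gf 35.00147223472595
shift [-0.0032  0.0193  0.0324] turn [-0.0117  0.0232 -0.0067]
origin [268 169]
0.014 line cols [332.7697 207.0719 336.9014 207.0656]
0.018 line cols [332.5286 198.5385 336.5974 198.5329]
0.022 line cols [331.7566 187.2044 335.6184 187.1998]
0.008 249 0.09722285623108358 [0.116  0.1166]
0.012 281 0.09721946750451489 [0.1161 0.1167]
0.016 290 0.09714686028854656 [0.1161 0.1168]
0.02 314 0.09696800128666712 [0.1163 0.1169]
0.024 321 0.08442450440381069 [0.116 0.117]
```

View pics/w9c.png

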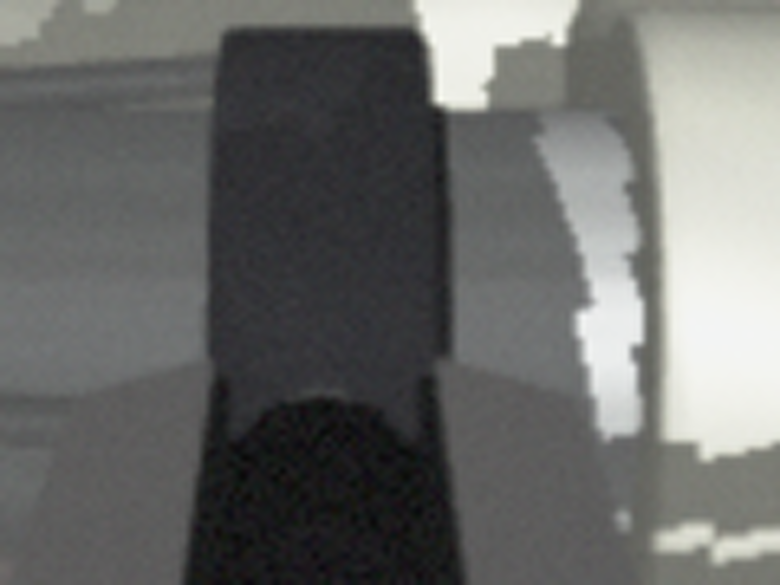

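The wrist crop shows the sleeve's rear edge on the dark line, with a sliver still visible beside it. The measured edge is about 116.8 mm against the line at 117.0 mm, and the arm is steady. I'm handing in.

```bash
python3 -c "
from h import *
print(hand_in())"
```

```text
the job is handed in; nothing more can be done
None
```

The job is handed in: the lock ring tab stands upright at the locked line (within about half a degree), and the knob is still gripped with the sleeve's rear edge on the open line (about 0.2 mm by measurement), about 13.6 s in; no result came back.

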